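Uncap the stamping die and work the embossing press

TASK

Make an impression on the leatherworker's embossing press: lift the loose guard cap off the brass die by its knob and set it down, not dropped, standing knob up on the floor of the square wooden tray. Then push the sled that carries the die along its bed, fully home against the stop under the press head, and only after that press the treadle down to its stop, hold it there for at least one second and let it come back up. Leave the mallet and the jar where they are.

Things in the scene. Friction and masses are not known exactly. Their poses are not given: they have to be found in the camera images.
- press: Fixed grey bench press. Origin: on the table below the axis of the press head; x along the bed, the way the sled slides home; z up. Bed 400 x 110 mm, x -290 to 110 mm, top 15 mm above the table; two guide rails on it, 80 mm apart, tops at 27 mm. Column, 70 mm wide, at x 55 to 105 mm; its arm over the head tops out at 220 mm. Treadle on the -y side over a 10 mm foot plate that reaches y = -150 mm.
- stop (a point): Middle of the stop block's face (80 mm wide, from 15 to 50 mm above the table, press x = 40 mm) that the sled's front end meets when home.
- head (a point): Centre of the underside of the round pressing plate (72 mm diameter), over the press origin: 85 mm above the table at rest, 57 mm with the treadle down.
- sled: Loose aluminium sled between the guide rails, 155 long (x) x 74 x 18 mm, about 0.7 kg, with a round brass die (58 mm diameter, top 40 mm above the sled's underside). Origin: underside, below the die; x towards home. Reaches from x = -115 mm, where a push plate stands (70 mm wide, top at 54 mm), to 40 mm. Starts 120 to 160 mm short of home; home: its origin at x = 0 of the press.
- push_face (a point): Middle of the outer face of the sled's push plate (x = -115 mm, 30 mm above the sled's underside): push here, along the sled's +x.
- cap: Loose round plastic guard cap, standing over the die with its rim on the sled. 72 mm outer diameter, shell 30 mm high, wall 3 mm, with a cylindrical knob 28 mm in diameter on top, from 30 to 68 mm above the rim. About 0.08 kg. Origin: centre of the rim (open underside); z up through the knob. Lift it by more than 25 mm to clear the die.
- tray: Fixed square wooden tray, open at the top, 110 x 110 mm outside, 94 x 94 mm inside, walls 8 mm thick, 28 mm high. Origin: centre of its underside, on the table; z up. The cap belongs here.
- tray_in (a point): Centre of the tray's inner floor.
- treadle (a joint): Angle of the press's sprung treadle: 0 at rest (free end raised), 0.26 rad fully down on its stop; springs back by itself. About 5 N at the pad to start it, 11 N at the stop.
- treadle_pad (a point): Middle of the top of the treadle's ribbed pad (65 x 52 mm), near the treadle's free end; moves with the treadle. At rest about 81 mm above the table, fully down 42 mm. The hinge lies 150 mm from it towards the press's +x, 34 mm above the table, axis along the press's y.
- mallet: Bystander, to be left alone: mallet lying on the table, brown cylindrical head 110 mm long, 72 mm diameter, black handle 28 mm thick, 200 mm long. Origin: on the table below the head's centre; the handle points along -x.
- jar: Bystander, to be left alone: round jar, 64 mm diameter, 90 mm high. Origin: centre of its underside.
Mind the look-alikes: they are no part of the job. Of the things like the sled, leave any that is green or orange; of the rest the larger one is meant.

How it is judged:
By the outcome, as a careful person would: the job done as asked, in the order asked, and still so for the second after the job is handed in, with the robot touching nothing.
It also fails if it takes over 69 s, if anything falls off the work surface, if the arm or the gripper's body presses on something with over 40 N, if the wrist force passes 120 N, or if a joint passes its speed limit or range.

ROBOT

A 6-joint arm with a two-finger parallel gripper is mounted at the origin on the work surface. World frame = base frame: x ahead of the robot, y to its left, z up, the work surface at z = 0. Lengths are in mm, angles in rad, forces in N, time in s.
With the tool pointing down it reaches from about 350 to 975 mm from the base axis. Payload 7.1 kg.
Tool frame: the origin (TCP) lies midway between the tips of the shut fingers; the grasp point (between the pads) lies 19 mm behind it; z points along the fingers, x is the direction in which the jaws open and shut, and the axes are right-handed (so a half turn about z gives the same grasp; the last joint's range is limited). The gripper opens to 88 mm and grips with 3 to 60 N. Pads are 20 mm wide; open, the fingers measure 115 mm over their backs; the gripper's body (75 mm by 178 mm) begins 61 mm behind the grasp point.
Start: joints at [1.244, 0.423, 1.63, -0, 1.089, -0.019], TCP at [189.32, 595.62, 222.675] pointing down, gripper open.
Joint ranges: [-3, 3], [-0.9, 2.11], [0.09, 2.58], [-1.31, 4.45], [0.11, 2.69], [-2.54, 2.54]. Speed limits (rad/s): [2.39, 2.39, 3.01, 3.14, 3.14, 3.14].

INTERFACE

Orientations are given as a rotation vector (axis times angle).
In Python, from workcell import telemetry, imaging, ticket gives the robot as it stands.
- The arm moves only by the tool jog_arm, never from a script. Its arguments are lists of equal length, an entry for each row: "travel": the shift along the world's x, y, z in units of 400 mm (1.0 is 400 mm), a list of three; "dr": the turn, a rotation vector about the world's x, y, z in units of 90 degrees (1.0 is 90 degrees), a list of three. In form: {"travel": [[tx, ty, tz], ...], "dr": [[wx, wy, wz], ...]}. A call has exactly 10 rows; each row is the pose to reach, as a shift and turn from the pose measured when the call began; what a row does not reach only later rows make up. A row lasts 1/10 s, in which the tool goes at most 50 mm and 8.59 degrees, less where a joint would pass 70% of its speed; a pose out of reach is approached as far as the arm can. A call with a number of a shift or a turn outside -1 to 1 is refused whole. A call with a gripper value outside its range is refused whole. "hand" is the opening, from -1 (shut) to 1 (fully open), set as the call begins (left out, the last holds). The fingers move at their own pace and stop on an object; the grip force is fixed at half the most. Time passes only in rows, so rows that repeat a pose let the fingers close, or fill a call up. It gives the time, the measured TCP pose, the force and the opening at its end, in the units of the state.
- telemetry.get_obs(): the state, without advancing time (a new reading comes with each control period).
- imaging.get_image(name): name is "scene" or "top"; returns a dict with "pixels" (420x560x3 uint8, red, green, blue), "range_z" (420x560 float32, mm along the optical axis (not along the pixel's ray), 0 where there is no reading), "fx", "fy", "cx", "cy" (pixels), "extrinsics" (4x4, takes a point from world to camera coordinates). Camera axes: x right, y down, z forward; pixel columns grow to the right and rows downward; lengths in mm; the calibration is good to about 2 mm. A picture is of the moment at which its call begins.
- ticket.close_job(): hands the job in, once; it reports no verdict.
The state is a dict: "t": time; "qpos": joint angles; "qvel": joint speeds; "joint_torque": joint torques, N m; "ee_pos": TCP position; "orientation": TCP orientation; "ft_force": force on the tool from outside, world axes, zero at the start; "moment": the same for the moment, N m; "width": finger opening in mm.
Only numpy, scipy, OpenCV 4.12 (cv2) and the standard library are available. Lean on these libraries where they do the work, as an engineer would, in place of code of your own. Each camera call takes 0.05 s, during which the arm holds its last target. There are 200 camera calls.

## Working session

There is one attempt and no reset: what is moved stays moved. The work goes in short steps, Python scripts to look and compute and a tool call to move; the robot and the scene stay as the last step left them, time stands still between calls to the robot, and variables do not carry over. Pictures are saved under pics/ and viewed, about 8 in all and at most 12, crops included, and the job is handed in when it is done.

Besides the shell and the picture viewer there is one more tool, called after "Emit:" as name(argument=value, ...) on one line, values as JSON. jog_arm: Moves the arm, as the interface text tells. Its arguments: {"type":"object","properties":{"travel":{"type":"array"},"dr":{"type":"array"},"hand":{"type":"number"}},"required":["travel","dr"]}

```bash
mkdir -p pics
cat > h.py <<'E'
import numpy as np,cv2
from workcell import telemetry,imaging,ticket
def grab(n):
    d=imaging.get_image(n);np.savez('%s.npz'%n,**{k:np.asarray(v) for k,v in d.items()});return d
def load(n): return dict(np.load('%s.npz'%n))
def save(d,f,crop=None,s=1):
    im=cv2.cvtColor(d['pixels'],cv2.COLOR_RGB2BGR)
    if crop: a,b,c,e=crop; im=im[b:e,a:c]
    cv2.imwrite('pics/'+f,cv2.resize(im,None,fx=s,fy=s,interpolation=cv2.INTER_CUBIC))
def cloud(d):
    z=d['range_z'].astype(float);v,u=np.indices(z.shape)
    P=np.stack([(u-d['cx'])/d['fx']*z,(v-d['cy'])/d['fy']*z,z],-1)
    E=d['extrinsics'];return (P-E[:3,3])@E[:3,:3]
def ray(d,u,v,h):
    E=d['extrinsics'];R=E[:3,:3];c=-R.T@E[:3,3]
    r=R.T@np.array([(u-d['cx'])/d['fx'],(v-d['cy'])/d['fy'],1]);return c+r*(h-c[2])/r[2]
E
python3 - <<'E'
from h import *
for n in('scene','top'): d=grab(n);save(d,n+'0.png',s=1.4)
print(telemetry.get_obs())
E
```

```text
{'t': 0.1, 'qpos': array([ 1.24400602e+00,  4.23746807e-01,  1.63059047e+00, -1.16670168e-06,
        1.08860400e+00, -1.90031721e-02]), 'qvel': array([-0.0010021 , -0.00250673, -0.00273891,  0.00014101,  0.00077206,
       -0.00104135]), 'joint_torque': array([ 9.02035208e-04, -5.45612526e+01, -2.74326003e+01,  6.46251719e-02,
        1.87628710e-02, -3.80968140e-05]), 'ee_pos': array([189.16370393, 595.16972566, 221.99950851]), 'orientation': array([ 2.53507825e+00,  1.85421232e+00, -1.73195559e-03]), 'ft_force': array([ 0.76450059, -0.21541213, -1.05829277]), 'moment': array([-0.06480571,  0.06095254, -0.02133469]), 'width': 87.80607913731572}
```

View pics/scene0.png

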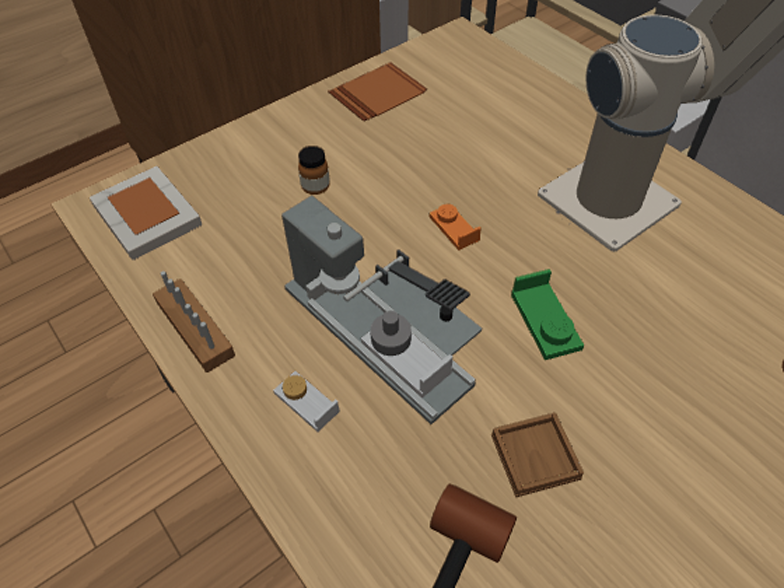

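View pics/top0.png

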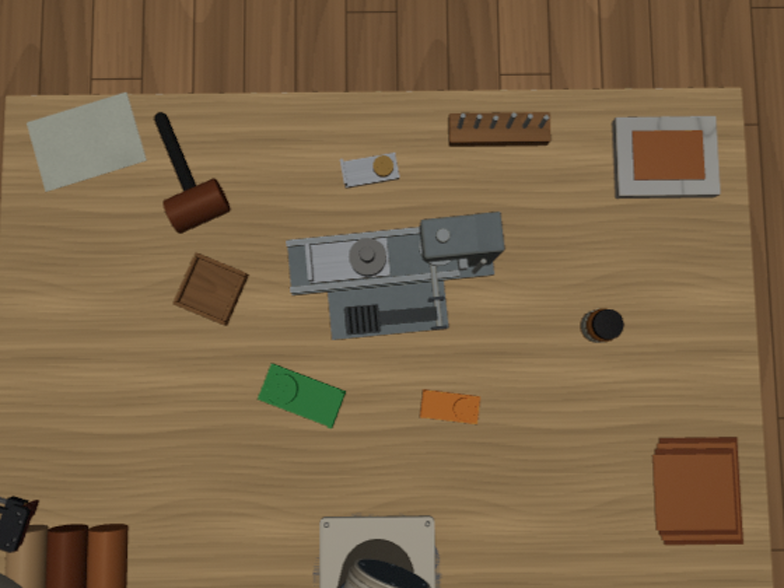

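The first view shows the press, with a grey sled and capped die on its bed at top (345,258) of the 1.4x picture. The tray is at (211,289), the mallet at (197,205) and the jar at (603,325).

There are four sled-like things:
- a large aluminium one on the bed at (345,258)
- a small silver one at (370,169)
- a green one at (302,395)
- an orange one at (450,406)

Ruling out green and orange, the larger of the rest is the one on the bed, which also carries the cap.

Run:
```python
from h import *
d=load('top');P=cloud(d);save(d,'crop1.png',(190,140,370,250),4.4)
def c(px,py): 
    return P[int(py/1.4),int(px/1.4)].round(1)
for n,p in dict(knob=(366,255),captop=(355,268),pad=(362,319),tray=(211,289),jar=(606,324),mallet=(197,205),small=(355,172),sled=(325,265),bed=(297,275),foot=(335,330),arm=(480,235),table=(520,400)).items(): print(n,c(*p))
X=P.reshape(-1,3);C=d['pixels'].reshape(-1,3).astype(int)
a,b=140,260
def sel(x0,x1,y0,y1,z0,z1): 
    return X[(X[:,0]>x0)&(X[:,0]<x1)&(X[:,1]>y0)&(X[:,1]<y1)&(X[:,2]>z0)&(X[:,2]<z1)]
k=c(366,255);
s=sel(k[0]-60,k[0]+60,k[1]-60,k[1]+60,k[2]-6,k[2]+6);print('knob',len(s),s.mean(0),(s.max(0)+s.min(0))/2,np.ptp(s,axis=0))
k2=sel(k[0]-70,k[0]+70,k[1]-70,k[1]+70,k[2]-44,k[2]-32);(q,r)=cv2.minEnclosingCircle(k2[:,:2].astype(np.float32));print('cap',q,r)
t=c(211,289)
s=sel(t[0]-90,t[0]+90,t[1]-90,t[1]+90,18,34);print('tray',cv2.minAreaRect(s[:,:2].astype(np.float32)),len(s))
m=c(362,319)
s=sel(m[0]-50,m[0]+50,m[1]-50,m[1]+50,55,100);print('pad',cv2.minAreaRect(s[:,:2].astype(np.float32)),s.mean(0),s[:,2].max())
a=c(480,235)
s=sel(a[0]-80,a[0]+80,a[1]-80,a[1]+110,200,240);print('arm',cv2.minAreaRect(s[:,:2].astype(np.float32)))
s=sel(k[0]-90,k[0]+90,k[1]-60,k[1]+160,46,74);print('plate pts',cv2.minAreaRect(s[s[:,1]>k[1]+55][:,:2].astype(np.float32)),(s[:,1]>k[1]+55).sum())
s=sel(k[0]-160,k[0]+100,k[1]-280,k[1]+140,6,30);print('bed',cv2.minAreaRect(s[:,:2].astype(np.float32)))
```

```text
knob [594.4  11.8 103.5]
captop [576.2  34.5  64.7]
pad [479.6  21.2  84.1]
tray [544.8 320.   10.2]
jar [ 463.9 -428.8   85.6]
mallet [699.5 333.8  70.9]
small [776.1  35.7  13.2]
sled [586.5  93.   31.3]
bed [569.8 149.2  15.3]
foot [462.4  75.9  12.3]
arm [ 615.1 -186.2  198. ]
table [ 322.8 -281.8   -0.5]
knob 74 [598.29127331  10.59106861 101.32231032] [597.58607292  11.88489861 102.52233878] [25.95605414 25.93003403  9.96664628]
cap (598.1787109375, 10.903908729553223) 35.937252044677734
tray ((544.2625122070312, 319.1014404296875), (111.44123840332031, 109.93915557861328), 66.97513580322266) 478
pad ((477.48370361328125, 12.266012191772461), (80.69790649414062, 52.55413055419922), 89.8339614868164) [477.86105073  15.69171869  78.49473236] 95.99003821904766
arm ((614.24951171875, -156.3344268798828), (68.07001495361328, 137.0184326171875), 4.291302680969238)
plate pts ((588.5811157226562, 122.07965087890625), (68.56249237060547, 8.704550743103027), 5.263710975646973) 102
bed ((563.7054443359375, -57.426300048828125), (257.5733337402344, 418.4123840332031), 0.5404995083808899)
```

View pics/crop1.png

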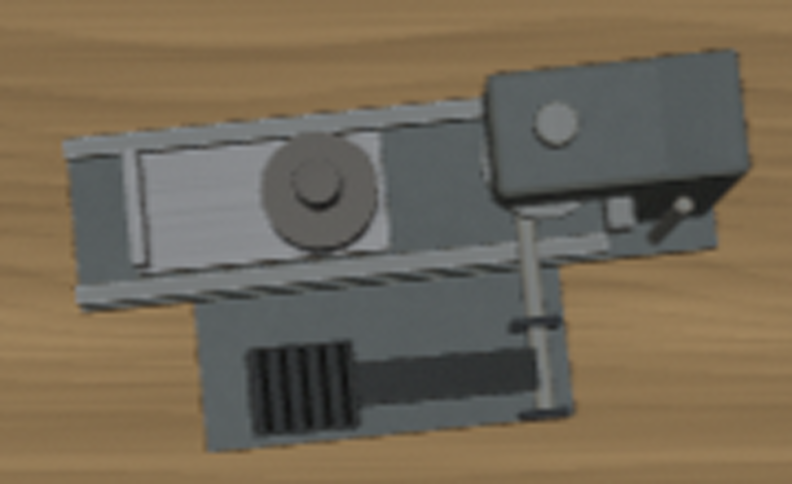

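The crop confirms it: the large aluminium sled is on the bed with the grey cap, knob at crop (320,183). The push plate is at (137,207) and the ribbed treadle pad at (302,390). Now I'll move above the cap.

Emit:
jog_arm(travel=[[0.03,-0.045,0],[0.08,-0.116,0],[0.14,-0.203,0],[0.2,-0.29,0],[0.26,-0.377,0],[0.32,-0.464,0],[0.38,-0.551,0],[0.44,-0.638,0],[0.48,-0.7,0],[0.5,-0.725,0]], dr=[[0,0,-0.02],[0,0,-0.06],[0,0,-0.1],[0,0,-0.15],[0,0,-0.19],[0,0,-0.24],[0,0,-0.28],[0,0,-0.33],[0,0,-0.36],[0,0,-0.375]], hand=1)

```text
t: 1.1
ee_pos: [389.9, 303.1, 221.8]
orientation: [2.966, 1.033, -0.003]
ft_force: [0.4, 0.0, -0.6]
width: 87.7
```

```bash
cat >> h.py <<'E'
from scipy.spatial.transform import Rotation as Ro
def st():
    o=telemetry.get_obs();R=Ro.from_rotvec(o['orientation']).as_matrix()
    print(round(o['t'],2),o['ee_pos'].round(1),'jaw yaw',np.degrees(np.arctan2(R[1,0],R[0,0])).round(2),'z',R[:,2].round(3),'F',o['ft_force'].round(1),'w',round(o['width'],1),'q6',o['qpos'][5].round(2));return o
def to(p,yaw):
    o=st();R=Ro.from_rotvec(o['orientation'])
    y=np.radians(yaw);G=np.array([[np.cos(y),np.sin(y),0],[np.sin(y),-np.cos(y),0],[0,0,-1]])
    print('shift',((np.array(p)-o['ee_pos'])/400).round(4),'dr',((Ro.from_matrix(G)*R.inv()).as_rotvec()/(np.pi/2)).round(4))
E
python3 - <<'E'
from h import *
to([598.2,10.9,200],4.8)
E
```

```text
1.1 [389.9 303.1 221.8] jaw yaw 38.4 z [-0.001 -0.001 -1.   ] F [ 0.4  0.  -0.6] w 87.7 q6 -0.03
shift [ 0.5206 -0.7304 -0.0545] dr [ 0.0006 -0.0012 -0.3733]
```

Emit:
jog_arm(travel=[[0.03,-0.045,0],[0.08,-0.116,0],[0.14,-0.203,0],[0.2,-0.29,0],[0.27,-0.38,0],[0.34,-0.47,0],[0.4,-0.56,-0.01],[0.46,-0.65,-0.03],[0.5,-0.705,-0.05],[0.521,-0.73,-0.055]], dr=[[0,0,-0.02],[0,0,-0.06],[0,0,-0.1],[0,0,-0.15],[0,0,-0.19],[0,0,-0.24],[0,0,-0.28],[0,0,-0.33],[0,0,-0.36],[0,0,-0.373]])

```text
t: 2.1
ee_pos: [599.0, 9.8, 198.6]
orientation: [3.139, 0.128, -0.006]
ft_force: [0.1, 0.4, -0.6]
width: 87.5
```

Run:
```python
from h import *
to([598.2,10.9,72],4.8)
save(grab('scene'),'s2.png',(150,100,420,320),2.8)
```

```text
2.1 [599.    9.8 198.6] jaw yaw 4.68 z [-0.004 -0.    -1.   ] F [ 0.1  0.4 -0.6] w 87.5 q6 -0.08
shift [-0.002   0.0029 -0.3164] dr [ 0.0002 -0.0022  0.0014]
```

View pics/s2.png

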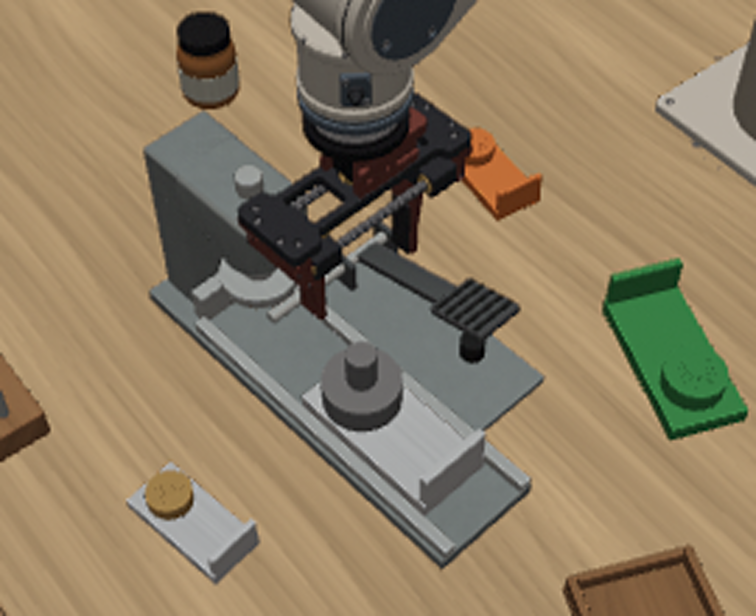

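The gripper hangs above the cap, knob at (361,365), with the jaws across the bed. It's clear of the press arm, so I'll descend.

Emit:
jog_arm(travel=[[-0.002,0.003,-0.03],[-0.002,0.003,-0.08],[-0.002,0.003,-0.13],[-0.002,0.003,-0.18],[-0.002,0.003,-0.22],[-0.002,0.003,-0.26],[-0.002,0.003,-0.285],[-0.002,0.003,-0.305],[-0.002,0.003,-0.316],[-0.002,0.003,-0.316]], dr=[[0,0,0],[0,0,0],[0,0,0],[0,0,0],[0,0,0],[0,0,0],[0,0,0],[0,0,0],[0,0,0],[0,0,0]])

```text
t: 3.15
ee_pos: [598.7, 10.7, 72.0]
orientation: [3.139, 0.128, -0.005]
ft_force: [-0.1, 0.6, -0.2]
width: 87.6
```

Emit:
jog_arm(travel=[[0,0,0],[0,0,0],[0,0,0],[0,0,0],[0,0,0],[0,0,0],[0,0,0],[0,0,0],[0,0,0],[0,0,0]], dr=[[0,0,0],[0,0,0],[0,0,0],[0,0,0],[0,0,0],[0,0,0],[0,0,0],[0,0,0],[0,0,0],[0,0,0]], hand=-1)

```text
t: 4.15
ee_pos: [598.8, 10.7, 72.0]
orientation: [3.138, 0.128, -0.005]
ft_force: [0.9, 0.3, -0.1]
width: 27.1
```

Gripped at 27 mm. Now lift.

Emit:
jog_arm(travel=[[0,0,0.01],[0,0,0.03],[0,0,0.06],[0,0,0.09],[0,0,0.12],[0,0,0.15],[0,0,0.18],[0,0,0.2],[0,0,0.21],[0,0,0.21]], dr=[[0,0,0],[0,0,0],[0,0,0],[0,0,0],[0,0,0],[0,0,0],[0,0,0],[0,0,0],[0,0,0],[0,0,0]])

```text
t: 5.15
ee_pos: [599.1, 10.7, 156.7]
orientation: [3.138, 0.128, -0.003]
ft_force: [-0.1, 0.6, -1.0]
width: 27.7
```

Emit:
jog_arm(travel=[[-0.003,0.02,0],[-0.013,0.07,0],[-0.028,0.16,0],[-0.046,0.26,0],[-0.065,0.37,0],[-0.085,0.48,0],[-0.104,0.59,0],[-0.12,0.68,0],[-0.131,0.74,0],[-0.136,0.771,0]], dr=[[0,0,0],[0,0,0],[0,0,0],[0,0,0],[0,0,0],[0,0,0],[0,0,0],[0,0,0],[0,0,0],[0,0,0]])

```text
t: 6.15
ee_pos: [543.4, 321.5, 155.9]
orientation: [3.138, 0.132, -0.005]
ft_force: [-0.2, 0.5, -0.4]
width: 27.6
```

Run:
```python
from h import *
to([544.3,319.1,52],4.8)
d=grab('scene');save(d,'s3.png',s=1.4)
d=grab('top');P=cloud(d).reshape(-1,3)
s=P[(abs(P[:,0]-598)<33)&(abs(P[:,1]-11)<100)&(P[:,2]>48)&(P[:,2]<62)];print('die',s.mean(0),len(s),cv2.minEnclosingCircle(s[:,:2].astype(np.float32)))
```

```text
6.15 [543.4 321.5 155.9] jaw yaw 4.81 z [-0.003 -0.001 -1.   ] F [-0.2  0.5 -0.4] w 27.6 q6 0.43
shift [ 0.0022 -0.006  -0.2597] dr [ 0.0006 -0.002  -0.0001]
die [598.0477426   11.86713997  54.48975629] 348 ((597.9878540039062, 11.557764053344727), 28.882848739624023)
```

View pics/s3.png

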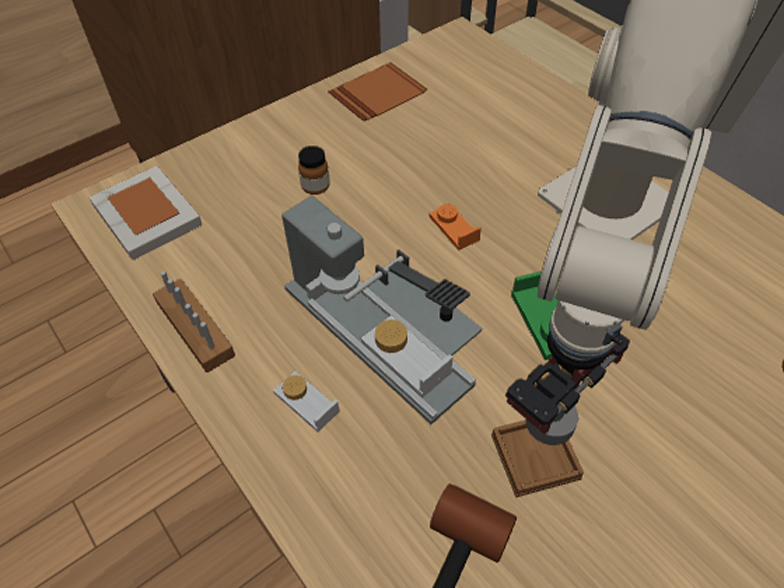

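The cap is in the gripper above the tray (tray at (537,455)), and the die is bare at (391,335). Lowering to just above the floor.

Emit:
jog_arm(travel=[[0.002,-0.006,-0.03],[0.002,-0.006,-0.07],[0.002,-0.006,-0.11],[0.002,-0.006,-0.15],[0.002,-0.006,-0.18],[0.002,-0.006,-0.21],[0.002,-0.006,-0.235],[0.002,-0.006,-0.25],[0.002,-0.006,-0.257],[0.002,-0.006,-0.257]], dr=[[0,0,0],[0,0,0],[0,0,0],[0,0,0],[0,0,0],[0,0,0],[0,0,0],[0,0,0],[0,0,0],[0,0,0]])

```text
t: 7.25
ee_pos: [544.7, 318.1, 53.1]
orientation: [3.138, 0.132, -0.005]
ft_force: [-0.7, -0.0, -0.6]
width: 27.4
```

Emit:
jog_arm(travel=[[0,0,-0.001],[0,0,-0.002],[0,0,-0.003],[0,0,-0.004],[0,0,-0.005],[0,0,-0.006],[0,0,-0.007],[0,0,-0.008],[0,0,-0.009],[0,0,-0.009]], dr=[[0,0,0],[0,0,0],[0,0,0],[0,0,0],[0,0,0],[0,0,0],[0,0,0],[0,0,0],[0,0,0],[0,0,0]])

```text
t: 8.25
ee_pos: [544.7, 318.0, 49.4]
orientation: [3.138, 0.132, -0.005]
ft_force: [0.5, -0.1, -0.9]
width: 27.7
```

No contact yet, so I'll go 4 mm further.

Emit:
jog_arm(travel=[[0,0,-0.001],[0,0,-0.002],[0,0,-0.003],[0,0,-0.004],[0,0,-0.005],[0,0,-0.006],[0,0,-0.006],[0,0,-0.006],[0,0,-0.006],[0,0,-0.006]], dr=[[0,0,0],[0,0,0],[0,0,0],[0,0,0],[0,0,0],[0,0,0],[0,0,0],[0,0,0],[0,0,0],[0,0,0]])

```text
t: 9.25
ee_pos: [544.7, 318.1, 47.1]
orientation: [3.138, 0.132, -0.005]
ft_force: [0.1, -0.6, 1.2]
width: 27.5
```

Emit:
jog_arm(travel=[[0,0,-0.001],[0,0,-0.002],[0,0,-0.003],[0,0,-0.003],[0,0,-0.003],[0,0,-0.003],[0,0,-0.003],[0,0,-0.003],[0,0,-0.003],[0,0,-0.003]], dr=[[0,0,0],[0,0,0],[0,0,0],[0,0,0],[0,0,0],[0,0,0],[0,0,0],[0,0,0],[0,0,0],[0,0,0]])

```text
t: 10.25
ee_pos: [544.7, 318.1, 47.0]
orientation: [3.138, 0.132, -0.005]
ft_force: [-3.6, -2.2, 11.8]
width: 27.6
```

Contact with the floor at 11.8 N. Release, then rise.

Emit:
jog_arm(travel=[[0,0,0.001],[0,0,0.001],[0,0,0.001],[0,0,0.001],[0,0,0.001],[0,0,0.001],[0,0,0.001],[0,0,0.001],[0,0,0.001],[0,0,0.001]], dr=[[0,0,0],[0,0,0],[0,0,0],[0,0,0],[0,0,0],[0,0,0],[0,0,0],[0,0,0],[0,0,0],[0,0,0]], hand=1)

```text
t: 11.25
ee_pos: [544.7, 318.1, 47.4]
orientation: [3.138, 0.132, -0.005]
ft_force: [0.3, -0.0, 0.0]
width: 87.7
```

Emit:
jog_arm(travel=[[0,0,0.02],[0,0,0.05],[0,0,0.09],[0,0,0.14],[0,0,0.19],[0,0,0.24],[0,0,0.28],[0,0,0.3],[0,0,0.31],[0,0,0.31]], dr=[[0,0,0],[0,0,0],[0,0,0],[0,0,0],[0,0,0],[0,0,0],[0,0,0],[0,0,0],[0,0,0],[0,0,0]])

```text
t: 12.25
ee_pos: [544.7, 318.1, 171.7]
orientation: [3.138, 0.132, -0.004]
ft_force: [-0.7, -0.6, 0.0]
width: 87.6
```

Run:
```python
from h import *
d=load('top');P=cloud(d).reshape(-1,3) # die bare, arm at tray
u=np.array([np.sin(np.radians(4.8)),-np.cos(np.radians(4.8))])
die=np.array([598.1,11.3]);
for k in (115,145,155,160): print(k,(die-k*u).round(1))
n=np.array([-u[1],u[0]])
r=(P[:,:2]-die)@np.c_[u,n]
s=r[(P[:,2]>62)&(P[:,2]<76)&(abs(r[:,1])<50)&(r[:,0]<-60)&(r[:,0]>-160)]
print('plate',s.min(0),s.max(0),len(s))
d0=load('top')
for lo,hi,nm in((22,31,'rails'),):
    q=r[(P[:,2]>lo)&(P[:,2]<hi)&(abs(r[:,1])<60)&(r[:,0]<-125)&(r[:,0]>-160)];print(nm,np.percentile(q[:,1],[1,50,99]))
q=r[(P[:,2]>55)&(P[:,2]<100)&(r[:,1]<-80)&(r[:,1]>-170)&(r[:,0]<120)&(r[:,0]>-60)]
print('treadle',len(q));
for a in range(-60,120,10):
    w=q[(q[:,0]>=a)&(q[:,0]<a+10)]
    if len(w):print(a,len(w),w[:,1].min().round(),w[:,1].max().round())
to(list(die-160*u)+[130],4.8)
```

```text
115 [588.5 125.9]
145 [586.  155.8]
155 [585.1 165.8]
160 [584.7 170.7]
plate [-115.82376751  -33.84667933] [-107.15928786   34.07844622] 79
rails [-52.06514409  18.70240267  51.74939261]
treadle 679
-60 10 -143.0 -109.0
-50 76 -144.0 -93.0
-40 76 -145.0 -94.0
-30 79 -145.0 -93.0
-20 79 -144.0 -93.0
-10 77 -145.0 -94.0
0 75 -145.0 -95.0
10 46 -143.0 -96.0
20 38 -131.0 -107.0
30 39 -132.0 -108.0
40 35 -131.0 -106.0
50 30 -131.0 -107.0
60 14 -129.0 -108.0
70 4 -131.0 -111.0
80 1 -109.0 -109.0
12.25 [544.7 318.1 171.7] jaw yaw 4.8 z [-0.003 -0.001 -1.   ] F [-0.7 -0.6  0. ] w 87.6 q6 0.43
shift [ 0.0999 -0.3683 -0.1043] dr [ 0.0005 -0.0016 -0.    ]
```

Emit:
jog_arm(travel=[[0.005,-0.02,0],[0.015,-0.06,0],[0.03,-0.12,0],[0.046,-0.18,0],[0.061,-0.24,0],[0.076,-0.3,0],[0.09,-0.355,0],[0.099,-0.39,0],[0.103,-0.406,0],[0.103,-0.406,0]], dr=[[0,0,0],[0,0,0],[0,0,0],[0,0,0],[0,0,0],[0,0,0],[0,0,0],[0,0,0],[0,0,0],[0,0,0]], hand=-1)

```text
t: 13.25
ee_pos: [586.0, 154.7, 171.4]
orientation: [3.138, 0.129, -0.005]
ft_force: [0.1, 0.2, 1.0]
width: 11.4
```

Emit:
jog_arm(travel=[[0,0,-0.03],[0,0,-0.07],[0,0,-0.12],[0,0,-0.17],[0,0,-0.21],[0,0,-0.25],[0,0,-0.285],[0,0,-0.307],[0,0,-0.317],[0,0,-0.317]], dr=[[0,0,0],[0,0,0],[0,0,0],[0,0,0],[0,0,0],[0,0,0],[0,0,0],[0,0,0],[0,0,0],[0,0,0]])

```text
t: 14.25
ee_pos: [585.9, 154.7, 44.2]
orientation: [3.138, 0.129, -0.006]
ft_force: [0.2, 0.4, 0.4]
width: 0.3
```

Run:
```python
from h import *
st()
d=grab('top');P=cloud(d).reshape(-1,3);r=P-[544.3,319.1,0]
s=P[(np.hypot(r[:,0],r[:,1])<45)&(P[:,2]>33)&(P[:,2]<44)];print('cap top',cv2.minEnclosingCircle(s[:,:2].astype(np.float32)),s[:,2].mean())
s=P[(np.hypot(r[:,0],r[:,1])<45)&(P[:,2]>70)];print('knob',len(s),s.mean(0))
d=grab('scene');save(d,'s4.png',(230,180,430,370),3.1)
```

```text
14.25 [585.9 154.7  44.2] jaw yaw 4.72 z [-0.004 -0.001 -1.   ] F [0.2 0.4 0.4] w 0.3 q6 0.16
cap top ((541.8106079101562, 318.5289611816406), 35.810150146484375) 37.456866472343926
knob 85 [541.40648163 317.79823721  75.06706627]
```

View pics/s4.png

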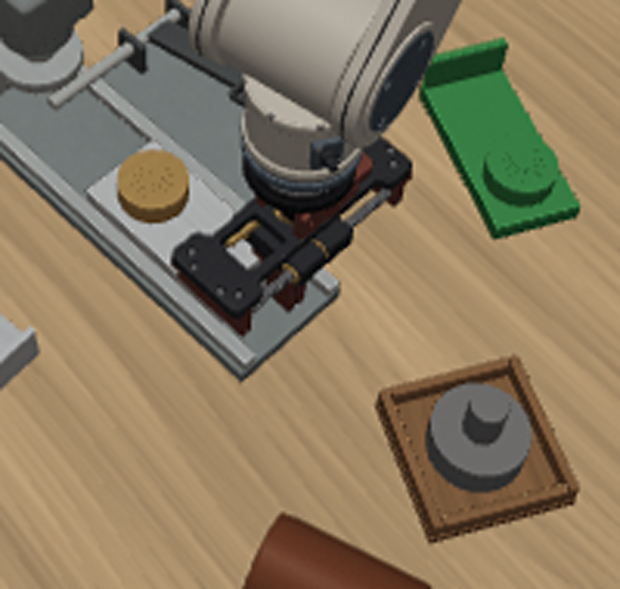

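The cap stands knob up inside the tray at (480,435). The shut fingers are behind the push plate. Now I'll push along +x.

Emit:
jog_arm(travel=[[0.001,-0.012,0],[0.0025,-0.03,0],[0.004,-0.048,0],[0.0056,-0.067,0],[0.0073,-0.087,0],[0.009,-0.107,0],[0.0107,-0.127,0],[0.0124,-0.147,0],[0.0141,-0.167,0],[0.0155,-0.185,0]], dr=[[0,0,0],[0,0,0],[0,0,0],[0,0,0],[0,0,0],[0,0,0],[0,0,0],[0,0,0],[0,0,0],[0,0,0]])

```text
t: 15.35
ee_pos: [593.1, 80.7, 45.8]
orientation: [-3.138, -0.128, 0.001]
ft_force: [-0.2, 6.5, 2.8]
width: 0.6
```

Emit:
jog_arm(travel=[[0.0013,-0.015,0],[0.0027,-0.032,0],[0.0042,-0.05,0],[0.0056,-0.067,0],[0.0071,-0.084,0],[0.0084,-0.1,0],[0.0097,-0.115,0],[0.0108,-0.128,0],[0.0117,-0.139,0],[0.0122,-0.145,0]], dr=[[0,0,0],[0,0,0],[0,0,0],[0,0,0],[0,0,0],[0,0,0],[0,0,0],[0,0,0],[0,0,0],[0,0,0]])

```text
t: 16.35
ee_pos: [598.0, 22.3, 45.7]
orientation: [-3.138, -0.128, 0.002]
ft_force: [-0.1, 4.0, -0.3]
width: 0.3
```

Emit:
jog_arm(travel=[[0.0003,-0.004,0],[0.0007,-0.008,0],[0.001,-0.012,0],[0.0013,-0.016,0],[0.0017,-0.02,0],[0.002,-0.024,0],[0.0023,-0.028,0],[0.0027,-0.032,0],[0.0029,-0.035,0],[0.0029,-0.035,0]], dr=[[0,0,0],[0,0,0],[0,0,0],[0,0,0],[0,0,0],[0,0,0],[0,0,0],[0,0,0],[0,0,0],[0,0,0]])

```text
t: 17.35
ee_pos: [599.2, 8.0, 45.8]
orientation: [-3.139, -0.128, 0.001]
ft_force: [-0.5, 2.9, 1.9]
width: 0.5
```

Emit:
jog_arm(travel=[[0.0001,-0.001,0],[0.0002,-0.002,0],[0.0003,-0.003,0],[0.0003,-0.004,0],[0.0004,-0.005,0],[0.0005,-0.006,0],[0.0006,-0.007,0],[0.0006,-0.0075,0],[0.0006,-0.0075,0],[0.0006,-0.0075,0]], dr=[[0,0,0],[0,0,0],[0,0,0],[0,0,0],[0,0,0],[0,0,0],[0,0,0],[0,0,0],[0,0,0],[0,0,0]])

```text
t: 18.35
ee_pos: [599.4, 5.2, 45.8]
orientation: [-3.138, -0.127, 0.001]
ft_force: [-0.5, 5.9, 1.1]
width: 0.4
```

Emit:
jog_arm(travel=[[0.0001,-0.001,0],[0.0002,-0.002,0],[0.0003,-0.003,0],[0.0003,-0.004,0],[0.0004,-0.005,0],[0.0005,-0.006,0],[0.0006,-0.007,0],[0.0006,-0.0075,0],[0.0006,-0.0075,0],[0.0006,-0.0075,0]], dr=[[0,0,0],[0,0,0],[0,0,0],[0,0,0],[0,0,0],[0,0,0],[0,0,0],[0,0,0],[0,0,0],[0,0,0]])

```text
t: 19.35
ee_pos: [598.8, 4.9, 45.8]
orientation: [-3.135, -0.126, 0.004]
ft_force: [-3.1, 19.1, 5.0]
width: 0.5
```

It stalled at 19 N, which is the stop. Now back off and rise.

Emit:
jog_arm(travel=[[-0.0008,0.01,0],[-0.0025,0.03,0],[-0.005,0.06,0],[-0.0075,0.09,0],[-0.0075,0.09,0.03],[-0.0075,0.09,0.09],[-0.0075,0.09,0.16],[-0.0075,0.09,0.22],[-0.0075,0.09,0.26],[-0.0075,0.09,0.27]], dr=[[0,0,0],[0,0,0],[0,0,0],[0,0,0],[0,0,0],[0,0,0],[0,0,0],[0,0,0],[0,0,0],[0,0,0]])

```text
t: 20.35
ee_pos: [597.2, 40.9, 156.8]
orientation: [-3.135, -0.127, -0.003]
ft_force: [0.7, -1.0, 1.0]
width: -0.0
```

Run:
```python
from h import *
u=np.array([np.sin(np.radians(4.8)),-np.cos(np.radians(4.8))]);n=np.array([-u[1],u[0]]);die=np.array([598.1,11.3])
d=grab('top');P=cloud(d).reshape(-1,3);r=(P[:,:2]-die)@np.c_[u,n]
s=r[(P[:,2]>62)&(P[:,2]<76)&(abs(r[:,1])<45)&(r[:,0]<40)&(r[:,0]>-40)];print('plate',s.min(0),s.max(0),len(s))
d=grab('scene');save(d,'s5.png',(190,130,360,310),3.2)
T=die-19.5*u-119.5*n;print('pad',T)
to(list(T)+[130],4.8)
```

```text
Traceback (most recent call last):
ValueError: zero-size array to reduction operation minimum which has no identity
```

Run:
```python
from h import *
u=np.array([np.sin(np.radians(4.8)),-np.cos(np.radians(4.8))]);n=np.array([-u[1],u[0]]);die=np.array([598.1,11.3])
d=grab('scene');save(d,'s5.png',(190,130,360,310),3.2)
P=cloud(d).reshape(-1,3);r=(P[:,:2]-die)@np.c_[u,n]
s=r[(P[:,2]>40)&(P[:,2]<66)&(abs(r[:,1])<30)&(r[:,0]<40)&(r[:,0]>0)];print('plate face',len(s),np.percentile(s[:,0],[2,50,98]) if len(s) else '')
T=die-19.5*u-119.5*n;print('pad',T)
to(list(T)+[130],4.8)
```

```text
plate face 117 [16.97681083 18.91997318 20.98284534]
pad [477.38738537  20.73210848]
20.45 [596.2  40.8 154.8] jaw yaw 4.62 z [-0.001  0.004 -1.   ] F [ 0.2  0.3 -1. ] w 0.6 q6 -0.04
shift [-0.2969 -0.0502 -0.062 ] dr [-0.0023 -0.0007  0.002 ]
```

View pics/s5.png

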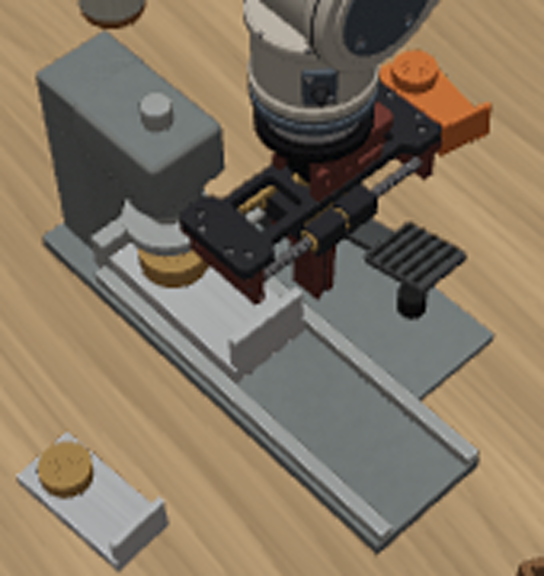

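The sled is under the press head. The die is at (172,265), partly hidden by the plate, and the push plate's face has moved 134 mm. Next I'll go above the pad at (415,255).

Emit:
jog_arm(travel=[[-0.015,-0.0025,0],[-0.045,-0.0075,0],[-0.085,-0.014,0],[-0.125,-0.021,0],[-0.165,-0.028,0],[-0.205,-0.035,-0.01],[-0.245,-0.041,-0.03],[-0.28,-0.047,-0.05],[-0.297,-0.05,-0.06],[-0.297,-0.05,-0.062]], dr=[[0,0,0],[0,0,0],[0,0,0],[0,0,0],[-0.001,0,0.001],[-0.002,0,0.002],[-0.002,0,0.002],[-0.002,0,0.002],[-0.002,0,0.002],[-0.002,0,0.002]])

```text
t: 21.45
ee_pos: [475.5, 20.7, 129.2]
orientation: [-3.138, -0.131, 0.006]
ft_force: [0.6, -0.7, -0.1]
width: 0.2
```

Emit:
jog_arm(travel=[[0,0,-0.01],[0,0,-0.025],[0,0,-0.045],[0,0,-0.065],[0,0,-0.08],[0,0,-0.09],[0,0,-0.1],[0,0,-0.105],[0,0,-0.11],[0,0,-0.11]], dr=[[0,0,0],[0,0,0],[0,0,0],[0,0,0],[0,0,0],[0,0,0],[0,0,0],[0,0,0],[0,0,0],[0,0,0]])

```text
t: 22.45
ee_pos: [475.4, 20.6, 85.1]
orientation: [-3.138, -0.131, 0.006]
ft_force: [0.1, 0.1, 0.7]
width: 0.7
```

Run:
```python
from h import *
to([477.4,20.7,50],4.8)
d=grab('scene');save(d,'s6.png',(190,130,360,310),3.2)
```

```text
22.45 [475.4  20.6  85.1] jaw yaw 4.79 z [-0.004  0.    -1.   ] F [0.1 0.1 0.7] w 0.7 q6 -0.07
shift [ 0.005   0.0002 -0.0877] dr [-0.0003 -0.0024  0.0001]
```

View pics/s6.png

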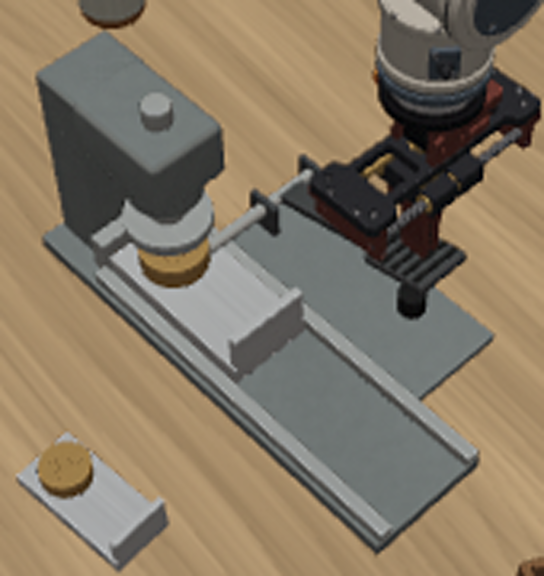

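The fingertips sit just over the pad at (415,250), and the die is under the plate. Press down.

Emit:
jog_arm(travel=[[0.003,0.001,-0.01],[0.004,0.003,-0.02],[0.004,0.005,-0.03],[0.004,0.007,-0.04],[0.004,0.009,-0.05],[0.004,0.011,-0.06],[0.004,0.012,-0.07],[0.004,0.013,-0.08],[0.004,0.014,-0.09],[0.004,0.014,-0.095]], dr=[[0,0,0],[0,0,0],[0,0,0],[0,0,0],[0,0,0],[0,0,0],[0,0,0],[0,0,0],[0,0,0],[0,0,0]])

```text
t: 23.5
ee_pos: [476.9, 26.8, 46.9]
orientation: [-3.138, -0.131, 0.006]
ft_force: [-1.4, 5.6, 7.0]
width: 0.2
```

Emit:
jog_arm(travel=[[0,0,-0.002],[0,0,-0.004],[0,0,-0.006],[0,0,-0.008],[0,0,-0.01],[0,0,-0.012],[0,0,-0.014],[0,0,-0.016],[0,0,-0.016],[0,0,-0.016]], dr=[[0,0,0],[0,0,0],[0,0,0],[0,0,0],[0,0,0],[0,0,0],[0,0,0],[0,0,0],[0,0,0],[0,0,0]])

```text
t: 24.5
ee_pos: [476.9, 27.2, 41.6]
orientation: [-3.137, -0.131, 0.006]
ft_force: [-7.2, 4.8, 25.0]
width: 0.4
```

On the stop at z 41.6 mm with 25 N. Hold for two seconds.

Emit:
jog_arm(travel=[[0,0,-0.003],[0,0,-0.003],[0,0,-0.003],[0,0,-0.003],[0,0,-0.003],[0,0,-0.003],[0,0,-0.003],[0,0,-0.003],[0,0,-0.003],[0,0,-0.003]], dr=[[0,0,0],[0,0,0],[0,0,0],[0,0,0],[0,0,0],[0,0,0],[0,0,0],[0,0,0],[0,0,0],[0,0,0]])

```text
t: 25.5
ee_pos: [476.9, 27.2, 41.6]
orientation: [-3.137, -0.131, 0.006]
ft_force: [-6.3, 2.1, 25.4]
width: 0.6
```

Run:
```python
from h import *
d=grab('scene');save(d,'s7.png',(190,130,360,310),3.2);st()
```

```text
25.55 [476.9  27.2  41.6] jaw yaw 4.78 z [-0.004  0.001 -1.   ] F [-7.   2.7 25.7] w 0.4 q6 -0.05
```

View pics/s7.png

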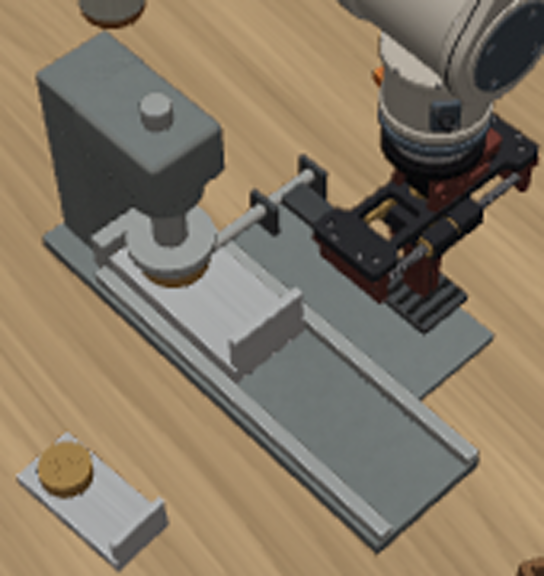

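Emit:
jog_arm(travel=[[0,0,-0.003],[0,0,-0.003],[0,0,-0.003],[0,0,-0.003],[0,0,-0.003],[0,0,-0.003],[0,0,-0.003],[0,0,-0.003],[0,0,-0.003],[0,0,-0.003]], dr=[[0,0,0],[0,0,0],[0,0,0],[0,0,0],[0,0,0],[0,0,0],[0,0,0],[0,0,0],[0,0,0],[0,0,0]])

```text
t: 26.55
ee_pos: [476.9, 27.2, 41.6]
orientation: [-3.137, -0.131, 0.005]
ft_force: [-6.9, 0.8, 25.6]
width: 0.4
```

The plate is down close over the die at (175,255), and the pad is down at (425,295). Now let it up slowly and withdraw.

Emit:
jog_arm(travel=[[0,-0.001,0.01],[0,-0.003,0.02],[0,-0.005,0.03],[0,-0.007,0.04],[0,-0.009,0.05],[0,-0.011,0.06],[0,-0.013,0.07],[0,-0.014,0.08],[0,-0.015,0.095],[0,-0.015,0.11]], dr=[[0,0,0],[0,0,0],[0,0,0],[0,0,0],[0,0,0],[0,0,0],[0,0,0],[0,0,0],[0,0,0],[0,0,0]])

```text
t: 27.55
ee_pos: [476.6, 20.9, 85.8]
orientation: [-3.138, -0.131, 0.006]
ft_force: [0.4, 0.5, 1.1]
width: 0.5
```

Emit:
jog_arm(travel=[[0,0,0.03],[0,0,0.07],[0,0,0.12],[0,0,0.17],[-0.03,0,0.22],[-0.08,0,0.27],[-0.12,0,0.32],[-0.15,0,0.36],[-0.16,0,0.38],[-0.16,0,0.38]], dr=[[0,0,0],[0,0,0],[0,0,0],[0,0,0],[0,0,0],[0,0,0],[0,0,0],[0,0,0],[0,0,0],[0,0,0]])

```text
t: 28.55
ee_pos: [412.9, 21.0, 239.0]
orientation: [-3.138, -0.131, 0.003]
ft_force: [0.8, -0.1, -0.1]
width: 1.0
```

Run:
```python
from h import *
st()
u=np.array([np.sin(np.radians(4.8)),-np.cos(np.radians(4.8))]);n=np.array([-u[1],u[0]]);die=np.array([598.1,11.3])
d=grab('top');P=cloud(d).reshape(-1,3);r=(P[:,:2]-die)@np.c_[u,n]
s=r[(P[:,2]>62)&(P[:,2]<76)&(abs(r[:,1])<45)&(r[:,0]<40)&(r[:,0]>-10)];print('plate',len(s),s.min(0),s.max(0))
q=P[(abs(r[:,0]+19)<25)&(abs(r[:,1]+119)<25)];print('pad z',np.percentile(q[:,2],[10,50,90]))
b=P[(r[:,1]>-36)&(r[:,1]<36)&(r[:,0]>175)&(r[:,0]<260)&(P[:,2]>200)] ;rr=(b[:,:2]-die)@u;print('arm end',rr.max())
d=grab('scene');save(d,'s8.png',s=1.4)
```

```text
28.55 [412.9  21.  239. ] jaw yaw 4.79 z [-0.002  0.001 -1.   ] F [ 0.8 -0.1 -0.1] w 1.0 q6 -0.06
plate 83 [ 18.59902486 -35.536198  ] [26.66209349 34.27045953]
pad z [338.52259296 360.98603303 364.09027852]
arm end 237.46181496716562
```

View pics/s8.png

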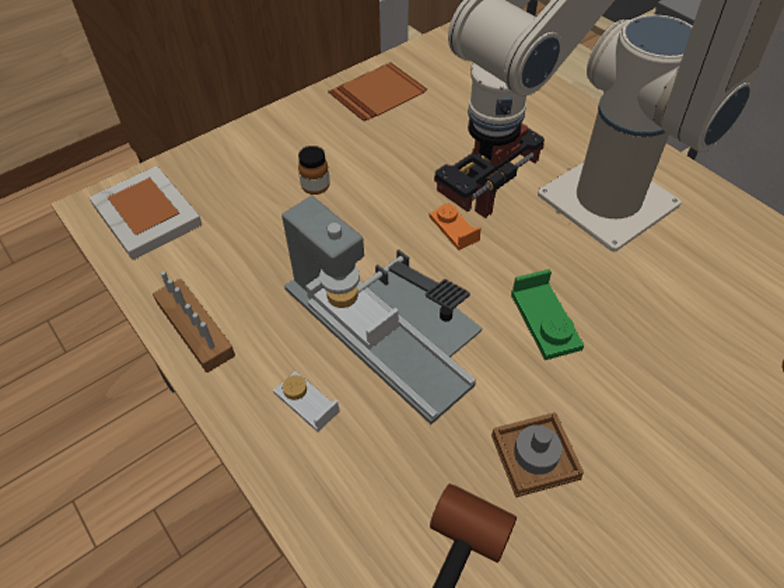

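The treadle is back up (pad at (447,293), as at the start). The sled is home, the cap stands in the tray at (540,448), and the mallet and jar haven't moved. Handing in.

```bash
python3 -c "
from h import *
print(ticket.close_job())"
```

```text
the job is handed in; nothing more can be done
None
```

The impression is made and the job is handed in at about 29 s of the 69 s allowed; `close_job` gave no verdict.

- **Cap:** I lifted it by its knob and lowered it until it touched the tray floor (about 12 N), then released it. It stands knob up, about 3 mm from the tray's centre.
- **Sled:** I pushed it until it stalled on the stop at 19 N. It moved 134 mm; the camera estimate of the distance to home was 131 to 133 mm, which agrees within the 2 mm calibration.
- **Treadle:** I pressed it to its stop at z 41.6 mm with about 25 N, held it for at least 2 s, then let it rise. The picture taken during the hold shows the plate down over the die.
- **Final picture:** the treadle is back up, the sled is home, and the mallet and jar are in their original places. The arm is clear of everything.

**Failed check:** two top-camera readings gave nothing because the arm blocked the view. They were the push plate just after the push and the treadle pad at the end. I read the plate from the scene camera, and from the top camera once it was clear. The pad I judged by eye in the scene picture.

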